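# Lock the tip-rack carrier with a quarter-turn T-key

### The arm

A 7-joint arm with a two-finger parallel gripper is mounted at the origin on a cart in front of the work surface, level with it; the furniture and walls round the work are solid. World frame = base frame: x ahead of the robot, y to its left, z up, the work surface at z = 0. Lengths are in mm, angles in degrees, forces in N, time in s.
With the tool pointing down it reaches from about 400 to 875 mm from the base axis. Payload 6.5 kg.
Tool frame: the origin (TCP) lies on the centre line of the jaws, within the pads' length; the fingertips stand 22 mm ahead of it and the grasp point (between the pads) lies 3 mm ahead of it; x points along the fingers, z is the direction in which the jaws open and shut, and the axes are right-handed (so a half turn about x gives the same grasp; the last joint's range is limited). The gripper opens to 88 mm and grips with 3 to 60 N. Pads are 18 mm wide; open, the fingers measure 123 mm over their backs; the gripper's body (75 mm by 187 mm) begins 45 mm behind the grasp point.
Start: joints at [-72.433, 30.733, -0.252, 88.115, 0.149, 61.152, -4.079], TCP at [236.74, 605.346, 260.716] pointing down, gripper open.
Joint ranges: [-154.64, 154.64], [-21.42, 123.67], [-72.66, 72.17], [13.99, 137.28], [-74.86, 254.86], [10.95, 109.41], [-158.01, 158.01]. Speed limits (degrees/s): [136.94, 136.94, 180, 180, 180, 180, 180].

### API

Orientations are given as [roll, pitch, yaw] about the fixed x, y, z axes, in that order (R = Rz(yaw) Ry(pitch) Rx(roll)).
In Python, from station import arm gives the robot as it stands. The module is installed in compiled form; this text tells all that it offers.
- The arm moves only by the tool drive_tool, never from a script. Its argument "commands" is text: rows parted by semicolons, each of 5 numbers parted by spaces: the shift along the world's x, y, z in cm, then the turn about the world's z in rad, then the closure in counts, from 0 (fully open) to 255 (shut). In form: dx dy dz roll fingers; .... A call has 1 to 8 rows; each row is the pose to reach, as a shift and turn from the pose commanded when the call began; what a row does not reach only later rows make up. A row lasts 1/10 s, in which the tool goes at most 50 mm and 8.59 degrees, less where a joint would pass 70% of its speed; a pose out of reach is approached as far as the arm can. A call with a gripper value outside its range is refused whole. The fingers move at their own pace and stop on an object; "newtons" is the grip in N (left out, the last holds). Time passes only in rows, so rows that repeat a pose let the fingers close. It gives the time, the measured TCP pose, the force and the opening at its end, in the units of the state.
- arm.get_state(): the state, without advancing time (a new reading comes with each control period).
- arm.snapshot(name): name is "scene" or "top" or "wrist"; returns a dict with "color" (420x560x3 uint8, red, green, blue), "fx", "fy", "cx", "cy" (pixels), "R" (3x3) and "t" (3): a world point X has camera coordinates R X + t. Camera axes: x right, y down, z forward; pixel columns grow to the right and rows downward; lengths in mm; the calibration is good to about 2 mm. A picture is of the moment at which its call begins. There is no depth.
- arm.job_done(): hands the job in, once; it reports no verdict.
Trained networks look in a picture, given as the dict that the camera call returned (one of the last four; its "shot" number tells which), for a name from the list of things; names that differ only in an ending like _2 or _b are one class to them, and where a whole thing is asked for, a point or a joint stands for the part that bears it (a point fixed in the world has none). Each returns a list of dicts, best first, with "p" (0 to 1); they miss things now and then, are a little off and sometimes report something else, mostly with a low value. They report only what shows in the picture. A call takes as long as a camera call.
- arm.cut_out(picture, thing): "pixels" (420x560 bool, what is visible of it) and "box" ([centre column, centre row, width, height] in pixels, round what is visible of it).
The state is a dict: "clock": time; "joints": joint angles; "joint_velocities": joint speeds; "joint_torque": joint torques, N m; "tool_pos": TCP position; "eef_rot": TCP orientation; "ft_force": force on the tool from outside, world axes, zero at the start; "moment": the same for the moment, N m; "width": finger opening in mm.
Only numpy, scipy, OpenCV 4.12 (cv2) and the standard library are available. Lean on these libraries where they do the work, as an engineer would, in place of code of your own. Each camera call takes 0.05 s, during which the arm holds its last target. There are 200 camera calls.

### The job

Lock the tip-rack carrier down on its dock: lift the orange T-key out of its blue stand, feel its head down through the slot in the grey metal carrier plate, press it in against the spring, turn it a quarter turn clockwise (seen from above) and let the spring seat it, so that the key stands upright and locked when you let go. The carrier does not lie exactly in one place, so search for the slot gently and never force the key; leave the other things on the bench alone.

Things in the scene. Friction and masses are not known exactly. Their poses are not given: they have to be found in the camera images.
- key_grip (a point): centre of the T-key's orange wing, 50 (x) x 12 (y) x 32 mm (z): pinch it from above across the 12 mm. Key 87 mm tall, 0.1 to 0.16 kg: wing on top, shaft 9 mm thick, T-head at the foot, parallel to the wing. x along wing and head, z up the shaft. The key's foot is 71 mm below this point.
- key_head (a point): centre of the T-head at the foot of the key: a steel bar 32 mm long (x) x 8 mm wide (y) x 8 mm high (z), 67 mm below key_grip, same axes
- key: the T-key; origin at the centre of its underside, axes as for key_grip
- key_stand: blue stand, fixed, base 84 x 60 mm, 24 mm high, origin on its underside. The key stands upright in its pocket (40 x 16 mm), foot 10 mm above the bench: lift it straight up by 30 mm or more to clear it.
- keyway (a point): point fixed to the dock, 60 mm above the bench, level with the carrier plate's top: nominal slot centre. x across the slot towards the tip rack, y along the slot, z up. Slot 36 mm (y) x 11.5 mm (x), plate 6 mm thick. The plate and its slot lie anywhere within 12 mm either way of this point along x (0 in y); this is not measured: slide the head lightly across x until it drops in.
- dock: blue dock fixed to the bench with the carrier plate and plunger; origin on its underside, 60 mm below keyway, same axes. Outline 236 x 164 mm, from 58 mm before keyway to 178 mm behind. The flat plate reaches 48 mm in front of the slot; behind it the rack, 72 mm high on the plate, begins 64 to 88 mm from the slot. It takes about 20 N to shift the plate.
- turn_level (a point): point on the dock 18 mm below keyway, same axes: best height of the T-head's centre for turning. Ribs under the plate (4 mm deep) block turning until the head's centre is 15 mm below keyway; at 22 mm it meets a hard floor. It turns only clockwise seen from above, and meets a stop a few degrees past a quarter turn.
- seat_level (a point): point on the dock 10 mm below keyway, same axes: height of the T-head's centre when locked. After the quarter turn (T-head along x of the dock) let it rise by 8 mm: the spring lifts it into a pocket between the ribs under the plate, 1.7 mm play on each side.
- plunger (a joint): travel of the sprung plunger under the slot that pushes the T-head up (m): 0 free, level with the plate's underside, 0.021 at its hard floor; about 2 N at 0 and 0.35 N more per mm; 0.016 at the turning height, 0.008 to 0.009 when locked
- rack_mid (a point): middle of the tip rack (yellow base, white lid, 83 x 121 x 72 mm) that stands loose on the carrier plate between two rails; leave it standing there
- beaker_mid (a point): middle of a clear plastic beaker, 74 mm wide, 80 mm high; bystander
- bench_timer_mid (a point): middle of a white bench timer, 70 x 62 x 20 mm; bystander
- petri_dish_mid (a point): middle of a flat clear dish, 68 mm wide, 14 mm high; bystander
- tape_mid (a point): middle of a green tape roll, 68 mm wide, 19 mm high; bystander

How it is judged (in metres and radians):
On the way, in this order (a step that is already met when the one before it is completed fails the run):
1. the key is lifted clear of its stand (height (world z) of key_head above 0.034 m), for 0.1 s.
2. the T-head is through the slot, under the plate's ribs, still lying along the slot (z of key_head in the frame of keyway below -0.0135 m and horizontal distance between key_head and keyway below 0.017 m and angle between the x axis of key_head and the y axis of keyway, either way round below 0.3 rad), for 0.1 s.
At the end, for the whole second after the job is handed in: The T-head is under the carrier plate, seated in its pocket (its centre 7 to 12.5 mm below the plate's top, within 17 mm sideways of the nominal slot centre), turned across the slot (within 0.25 rad), the key upright within 0.15 rad, at rest and released (z of key_head in the frame of keyway between -0.0125 and -0.007 m and horizontal distance between key_head and keyway below 0.017 m and angle between the x axis of key_head and the x axis of keyway, either way round below 0.25 rad and angle between key's own z axis and vertical below 0.15 rad and linear speed of key below 0.02 m/s); the robot touches nothing.
It fails at once if the key is forced: more than 40 N between it and the dock (carrier and plunger included) (contact force between key and dock above 40 N).
It fails at once if a bystander (beaker, timer, dish, tape roll) or the tip rack is moved by more than 30 mm (distance of any of beaker_mid, bench_timer_mid, petri_dish_mid, tape_mid, rack_mid from where it was at the start of the episode above 0.03 m).
It also fails if it takes over 72 s, if anything falls off the work surface, if the arm or the gripper's body presses on something with over 40 N, if the wrist force passes 120 N, or if a joint passes its speed limit or range.

## Working session

There is one attempt and no reset: what is moved stays moved. The work goes in short steps, Python scripts to look and compute and a tool call to move; the robot and the scene stay as the last step left them, time stands still between calls to the robot, and variables do not carry over. Pictures are saved under pics/ and viewed, about 8 in all and at most 12, crops included, and the job is handed in when it is done.

Besides the shell and the picture viewer there is one more tool, called as name(argument=value, ...) on one line, values as JSON. drive_tool: Moves the arm, as the interface text tells. Its arguments: {"type":"object","properties":{"commands":{"type":"string"},"newtons":{"type":"number"}},"required":["commands"]}

```bash
mkdir -p pics
python3 - <<'E'
from station import arm
import cv2,numpy as np,pickle
s=arm.get_state();print(s['clock'],s['tool_pos'],s['eef_rot'],s['ft_force'],s['width'])
P={}
for n in("scene","top"):
    p=arm.snapshot(n);P[n]=p
    cv2.imwrite(f"pics/{n}0.png",p['color'][:,:,::-1])
    for t in("key","key_stand","dock","rack_mid"):
        for r in arm.cut_out(p,t)[:2]: 
            print(n,t,round(r['p'],2),np.round(r['box'],1)); P.setdefault((n,t),r)
    print(n,p['fx'],p['cx'],p['cy'],-p['R'].T@p['t'],p['R'].tolist())
pickle.dump(P,open('P.pkl','wb'))
a=np.hstack([P['scene']['color'],P['top']['color']])
E
```

```text
0.0 [236.57599107 604.78566658 259.84712803] [-174.28909175   89.89821312 -105.64533963] [-0.87583275  0.42732733  0.00922847] 88.05826433465928
scene key 0.72 [305.4 183.7  33.5  27.8]
scene key 0.63 [212.8 189.5  22.3  13.8]
scene key_stand 0.75 [324.5 254.6  24.8  16.5]
scene dock 0.91 [289.5 200.4  67.7  41.4]
scene dock 0.24 [214.6 188.6  18.9  13.7]
scene rack_mid 0.7 [304.9 182.1  32.1  37. ]
scene 531.1251975901507 286.3225392349826 215.19349803716287 [ -163.09982437 -1336.37437276  1218.91023955] [[0.9000336338387689, -0.4358042435346902, -0.0037575625260626564], [-0.26621953339458565, -0.5429359424777391, -0.7964594920050725], [0.3450603106677875, 0.7178406673370945, -0.6046802116151021]]
top key_stand 0.73 [331.1 196.1  28.7  27.9]
top dock 0.64 [229.8 187.7  70.3  77.4]
top dock 0.37 [329.6 194.4  21.1  26.2]
top rack_mid 0.93 [231.2 159.1  50.3  33.1]
top 379.1417609123011 280.5972015932887 205.3068372066613 [ 310.38566305    4.82245324 1150.02635317] [[-0.004157019321606698, -0.9999107839383422, -0.012694225229197192], [-0.9842611364177762, 0.006334041764172731, -0.17660661157645632], [0.17667126118287435, 0.011760275453386019, -0.9841996552495398]]
```

Run:
```python
import cv2,pickle
P=pickle.load(open('P.pkl','rb'))
im=P['top']['color'][:,:,::-1]
cv2.imwrite('pics/topcrop.png',cv2.resize(im[110:270,170:380],None,fx=3.7,fy=3.7,interpolation=cv2.INTER_CUBIC))
im=P['scene']['color'][:,:,::-1]
cv2.imwrite('pics/sccrop.png',cv2.resize(im[140:300,180:390],None,fx=3.7,fy=3.7,interpolation=cv2.INTER_CUBIC))
```

```text
(no output)
```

View pics/topcrop.png

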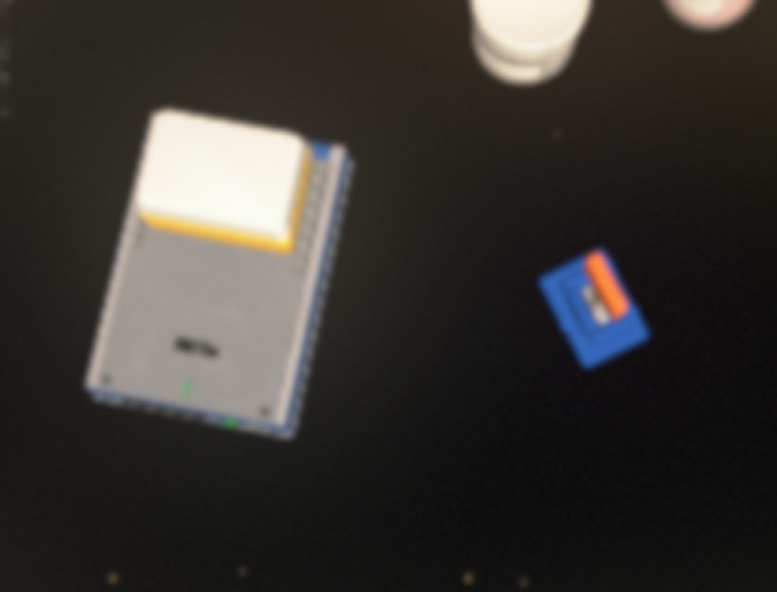

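View pics/sccrop.png

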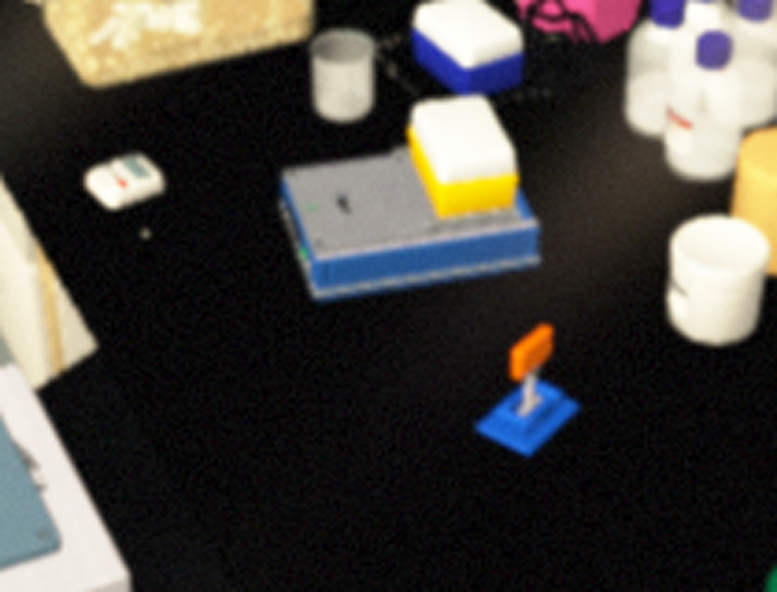

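The top crop shows the slot at about (197,347), the rack behind it, and the orange wing at about (610,283). The scene crop shows the key upright in its stand.

```bash
cat > h.py <<'E'
import numpy as np,cv2
def ray(p,u,v):
    d=p['R'].T@np.array([(u-p['cx'])/p['fx'],(v-p['cy'])/p['fy'],1.]);return -p['R'].T@p['t'],d
def onz(p,u,v,z):
    c,d=ray(p,u,v);return c+d*(z-c[2])/d[2]
def proj(p,X):
    c=p['R']@np.asarray(X,float)+p['t'];return c[0]/c[2]*p['fx']+p['cx'],c[1]/c[2]*p['fy']+p['cy']
def tri(p,a,q,b):
    A=np.zeros((3,3));s=np.zeros(3)
    for c,d in(ray(p,*a),ray(q,*b)):
        d=d/np.linalg.norm(d);M=np.eye(3)-np.outer(d,d);A+=M;s+=M@c
    return np.linalg.solve(A,s)
def orange(p):
    h=cv2.cvtColor(p['color'],cv2.COLOR_RGB2HSV)
    m=cv2.inRange(h,(4,150,110),(15,255,255))
    n,l,st,ce=cv2.connectedComponentsWithStats(m)
    return l,st,ce
E
python3 - <<'E'
import pickle
from h import *
P=pickle.load(open('P.pkl','rb'));T=P['top'];S=P['scene']
for p in(T,S):
    l,st,ce=orange(p)
    print([(st[i].tolist(),ce[i].round(1).tolist()) for i in range(1,len(st)) if st[i][4]>15])
f=lambda x,y,z:onz(T,170+x/3.7,110+y/3.7,z).round(1)
print('slot',f(197,347,60), f(175,342,60),f(219,352,60))
print('stand',[f(*c,0) for c in((540,280),(602,248),(650,338),(588,368))],f(595,308,5))
print('plate',[f(*c,60) for c in((90,386),(290,430),(347,150))],'baselow',[f(*c,0) for c in((92,400),(293,437),(351,160))])
l,st,ce=orange(T);i=1+np.argmin([np.hypot(*(c-np.array([335,186]))) for c in ce[1:]])
pts=np.argwhere(l==i)[:,::-1].astype(np.float32)
W=np.array([onz(T,*q,95)[:2] for q in pts],np.float32);print('wing top',W.mean(0),cv2.minAreaRect(W))
l2,st2,ce2=orange(S);j=1+np.argmin([np.hypot(*(c-np.array([323,235]))) for c in ce2[1:]])
print('tri',tri(T,ce[i],S,ce2[j]))
E
```

```text
[([329, 179, 9, 16, 69], [333.0, 186.8])]
[([318, 228, 12, 15, 96], [323.4, 234.4])]
slot [511.7 185.8  60. ] [515.8 203.4  60. ] [507.5 168.3  60. ]
stand [array([578.1, -91.5,   0. ]), array([ 605.4, -144.3,    0. ]), array([ 527.9, -182. ,    0. ]), array([ 502.9, -129.8,    0. ])] [ 552.7 -136.4    5. ]
plate [array([480.9, 269.7,  60. ]), array([445.1, 111.4,  60. ]), array([673.3,  67.6,  60. ])] baselow [array([478.6, 282.1,   0. ]), array([446.7, 114.7,   0. ]), array([684.4,  67.6,   0. ])]
wing top [ 552.4199  -131.99567] ((552.4898681640625, -131.65847778320312), (47.69404602050781, 12.882038116455078), 24.504226684570312)
tri [ 555.32459044 -133.89707476   77.45817306]
```

```bash
cat >> h.py <<'E'
from scipy.spatial.transform import Rotation as Ro
def yaw(s):
    z=Ro.from_euler('xyz',s['eef_rot'],degrees=True).as_matrix()
    return np.degrees(np.arctan2(z[1,2],z[0,2])), z[:,0].round(4)
E
python3 - <<'E'
from h import *;from station import arm
print(yaw(arm.get_state()))
E
```

```text
(np.float64(68.63922850065845), array([-0.e+00, -1.e-04, -1.e+00]))
```

drive_tool(commands="2 -4.6 0 -0.145 0;4 -9.2 0 -0.29 0;6 -13.8 0 -0.435 0;8 -18.4 0 -0.58 0;10 -23 0 -0.725 0;12 -27.6 0 -0.87 0;14 -32.2 0 -1.015 0;16 -36.8 0 -1.16 0")

```text
clock: 1.3
tool_pos: [396.8, 236.7, 261.1]
eef_rot: [52.9, 89.9, 54.7]
ft_force: [0.3, 1.0, -0.5]
width: 88.5
```

drive_tool(commands="2 -4.6 0 -0.145 0;4 -9.2 0 -0.29 0;6 -13.8 0 -0.435 0;8 -18.4 0 -0.58 0;10 -23 0 -0.725 0;12 -27.6 0 -0.87 0;14 -32.2 0 -1.015 0;15.6 -36.8 0 -1.16 0")

```text
clock: 2.1
tool_pos: [553.2, -131.0, 261.0]
eef_rot: [81.0, 89.9, 16.4]
ft_force: [1.2, 1.5, -0.1]
width: 88.3
```

drive_tool(commands="0 0 0 0 0;0 0 0 0 0;0 0 0 0 0")

```text
clock: 2.4
tool_pos: [552.1, -127.9, 260.5]
eef_rot: [-179.0, 89.9, 116.8]
ft_force: [0.2, 0.5, 0.1]
width: 88.2
```

Run:
```python
from h import *;from station import arm;import pickle
s=arm.get_state();print(s['clock'],s['tool_pos'],yaw(s),s['joints'],s['ft_force'])
p=arm.snapshot('wrist');pickle.dump(p,open('w1.pkl','wb'));cv2.imwrite('pics/w1.png',p['color'][:,:,::-1])
print(p['fx'],-p['R'].T@p['t'],p['R'].round(3).tolist(),proj(p,(552,-132,95)))
l,st,ce=orange(p);print([(st[i].tolist(),ce[i].round(1).tolist()) for i in range(1,len(st)) if st[i][4]>40])
```

```text
2.4 [ 552.08865851 -127.93643471  260.45418333] (np.float64(-64.14241855045668), array([-6.0e-04,  1.2e-03, -1.0e+00])) [-21.83373902  26.9764762   40.86929889 102.83222831 -20.58129446
  57.89554722 -37.03639968] [0.21924589 0.45418921 0.06413506]
304.8952148800161 [614.13094809 -98.57829883 384.89761777] [[0.436, -0.9, -0.001], [-0.867, -0.421, 0.266], [-0.24, -0.115, -0.964]] (np.float64(283.61462538171565), np.float64(205.82233977757733))
[]
```

View pics/w1.png

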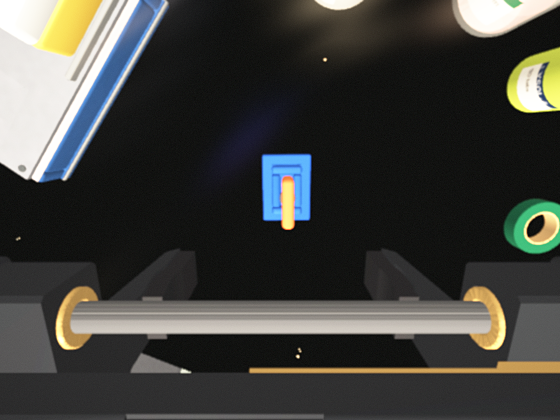

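The wrist view shows the wing at about (288,203), aligned with the jaws' normal, and the stand at (287,187).

Run:
```python
from h import *;import pickle
p=pickle.load(open('w1.pkl','rb'))
h=cv2.cvtColor(p['color'],cv2.COLOR_RGB2HSV)
m=cv2.inRange(h,(3,90,120),(25,255,255));m[:,:270]=0;m[:,310:]=0;m[:150]=0;m[240:]=0
pts=np.argwhere(m)[:,::-1]
for z in(81,97):
    W=np.array([onz(p,*q,z)[:2] for q in pts],np.float32);print(z,cv2.minAreaRect(W),W.mean(0))
b=cv2.inRange(h,(100,120,90),(125,255,255));b[:,:250]=0;b[:,320:]=0;b[:140]=0;b[240:]=0
pts=np.argwhere(b)[:,::-1];W=np.array([onz(p,*q,5)[:2] for q in pts],np.float32);print(cv2.minAreaRect(W))
for z,xy in((97,(552,-132)),(97,(556,-132))):print(proj(p,(*xy,z)))
print(pts.min(0),pts.max(0),np.argwhere(m).min(0),np.argwhere(m).max(0))
```

```text
81 ((552.888427734375, -136.28326416015625), (54.59568786621094, 13.561455726623535), 25.904699325561523) [ 555.2868  -135.64528]
97 ((556.1127319335938, -134.29798889160156), (51.72134780883789, 12.847440719604492), 25.905038833618164) [ 558.3852 -133.6937]
((554.9081420898438, -135.02696228027344), (84.526123046875, 61.82455825805664), 26.191858291625977)
(np.float64(283.6342153397387), np.float64(206.3088582013258))
(np.float64(285.44700537557696), np.float64(202.69833715150025))
[261 154] [311 220] [177 281] [229 294]
```

drive_tool(commands="0.4 -0.5 0 0 0;0.4 -0.5 -4 0 0;0.4 -0.5 -8 0 0;0.4 -0.5 -12 0 0;0.4 -0.5 -12 0 0;0.4 -0.5 -12 0 0")

```text
clock: 3.05
tool_pos: [556.5, -134.4, 141.3]
eef_rot: [-104.1, 90.0, -168.4]
ft_force: [0.1, -0.5, -0.3]
width: 87.9
```

Run:
```python
from h import *;from station import arm;import pickle
s=arm.get_state();print(s['clock'],s['tool_pos'],yaw(s),s['ft_force'])
p=arm.snapshot('wrist')
h=cv2.cvtColor(p['color'],cv2.COLOR_RGB2HSV)
m=cv2.inRange(h,(3,90,120),(25,255,255))
n,l,st,ce=cv2.connectedComponentsWithStats(m);k=[i for i in range(1,n) if st[i][4]>80]
for i in k:
    print(st[i],ce[i]);pts=np.argwhere(l==i)[:,::-1]
    W=np.array([onz(p,*q,97)[:2] for q in pts],np.float32);print(cv2.minAreaRect(W))
```

```text
3.05 [ 556.4671901  -134.35298384  141.34314846] (np.float64(-64.24549559523412), array([-4.e-04, -1.e-04, -1.e+00])) [ 0.14093657 -0.47549142 -0.3291632 ]
[270 204  20  37 212] [280.39622642 212.45283019]
((572.4732666015625, -126.76112365722656), (22.270877838134766, 10.396224975585938), 30.091773986816406)
[269 257  22  34 129] [280.21705426 275.85271318]
((543.099365234375, -140.79855346679688), (21.89671516418457, 12.84884262084961), 26.250560760498047)
[ 55 286  44  64 986] [ 75.33874239 314.78904665]
((459.48260498046875, -37.378143310546875), (49.65129852294922, 23.431142807006836), 7.371285915374756)
[463 286  43  64 869] [484.41542002 313.96547756]
((572.395751953125, -271.51239013671875), (49.37872314453125, 23.526338577270508), 43.106719970703125)
[ 249  361  311   13 2349] [428.05065986 369.26649638]
((518.1014404296875, -245.53964233398438), (9.615887641906738, 207.74649047851562), 25.757875442504883)
```

drive_tool(commands="0.1 0.05 -3 0 0;0.1 0.05 -5.7 0 0;0.1 0.05 -5.7 0 0;0.1 0.05 -5.7 0 0;0.1 0.05 -5.7 0 255;0.1 0.05 -5.7 0 255;0.1 0.05 -5.7 0 255;0.1 0.05 -5.7 0 255", newtons=40)

```text
clock: 3.9
tool_pos: [557.5, -134.0, 84.3]
eef_rot: [62.8, 90.0, -1.5]
ft_force: [0.3, -0.3, -0.2]
width: 58.1
```

drive_tool(commands="0 0 0 0 255;0 0 0 0 255;0 0 0 0 255;0 0 0 0 255")

```text
clock: 4.3
tool_pos: [557.2, -134.0, 83.6]
eef_rot: [-119.7, 90.0, 176.0]
ft_force: [-0.3, 0.8, -0.1]
width: 26.0
```

drive_tool(commands="0 0 0 0 255;0 0 0 0 255;0 0 0 0 255;0 0 0 0 255;0 0 1 0 255;0 0 2 0 255;0 0 4 0 255;0 0 6 0 255")

```text
clock: 5.1
tool_pos: [557.1, -134.1, 145.0]
eef_rot: [-38.6, 90.0, -102.9]
ft_force: [0.7, -0.3, -1.4]
width: 15.1
```

drive_tool(commands="0 0 4 0 255;0 0 8 0 255;0 0 8 0 255;0 0 8 0 255")

```text
clock: 5.5
tool_pos: [557.6, -133.9, 224.8]
eef_rot: [74.3, 89.9, 10.0]
ft_force: [-0.1, 0.4, -2.1]
width: 15.1
```

Run:
```python
from h import *;from station import arm;import pickle
s=arm.get_state();print(s['clock'],s['tool_pos'],yaw(s),s['ft_force'],s['moment'],s['width'])
p=arm.snapshot('scene')
u,v=proj(p,s['tool_pos']-np.array([0,0,20]));u,v=int(u),int(v)
cv2.imwrite('pics/s1.png',cv2.resize(p['color'][v-60:v+60,u-75:u+75,::-1],None,fx=4,fy=4,interpolation=cv2.INTER_CUBIC))
```

```text
5.5 [ 557.57834908 -133.86019732  224.80659994] (np.float64(-64.2749838435497), array([ 2.1e-03,  4.0e-04, -1.0e+00])) [-0.07382007  0.42868127 -2.07651968] [-0.0271605   0.17702055  0.00960557] 15.134191332171657
```

View pics/s1.png

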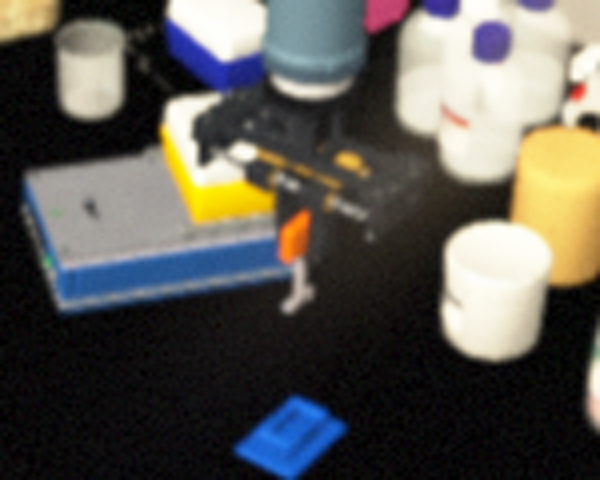

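drive_tool(commands="-0.8 4 0 0.13 255;-1.6 8 0 0.26 255;-2.4 12 0 0.39 255;-3.2 16 0 0.52 255;-4 20 0 0.65 255;-4.8 24 0 0.78 255;-5.6 26 0 0.91 255;-5.6 26 0 0.93 255")

```text
clock: 6.35
tool_pos: [498.8, 129.7, 222.1]
eef_rot: [-177.2, 89.8, 172.4]
ft_force: [-0.6, -0.3, -1.5]
width: 14.9
```

drive_tool(commands="0 0 0 0 255;0 0 0 0 255;0 0 0 0 255")

```text
clock: 6.65
tool_pos: [501.4, 124.4, 223.4]
eef_rot: [-101.0, 89.9, -112.2]
ft_force: [-1.1, -0.3, -1.4]
width: 14.9
```

Run:
```python
from h import *;from station import arm;import pickle
s=arm.get_state();print(s['clock'],s['tool_pos'],yaw(s),s['ft_force'],s['moment'],s['width'])
p=arm.snapshot('wrist');pickle.dump((s,p),open('w2.pkl','wb'));cv2.imwrite('pics/w2.png',p['color'][:,:,::-1])
print(proj(p,(511.7,185.8,60)))
```

```text
6.65 [501.42027721 124.44914163 223.43669994] (np.float64(-11.202378070556671), array([-4.e-04, -9.e-04, -1.e+00])) [-1.09802931 -0.31358718 -1.37664084] [-0.04382286  0.03240775  0.05152739] 14.90376823568729
(np.float64(277.61859273291867), np.float64(137.56310530832016))
```

View pics/w2.png

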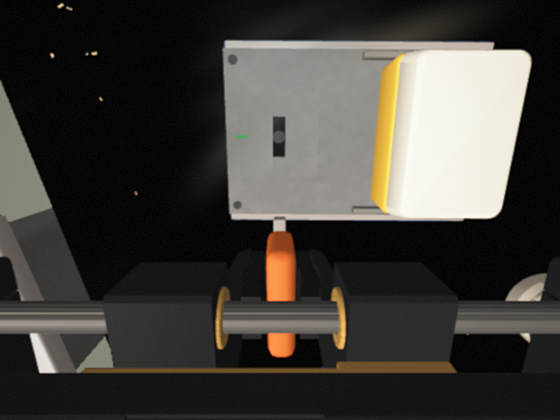

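Slot clear at (279,137), plunger visible in it; wing held square, head end visible at (279,222).

Run:
```python
from h import *;import pickle
s,p=pickle.load(open('w2.pkl','rb'))
g=cv2.cvtColor(p['color'],cv2.COLOR_RGB2GRAY);c=g[100:175,255:305]
m=(c<110).astype(np.uint8);n,l,st,ce=cv2.connectedComponentsWithStats(m)
i=1+st[1:,4].argmax();print(st[i],ce[i])
pts=np.argwhere(l==i)[:,::-1]+[255,100]
W=np.array([onz(p,*q,60)[:2] for q in pts],np.float32);print(cv2.minAreaRect(W),W.mean(0))
# plate edges
for a,b in(((227,47),(490,47)),((231,216),(460,218))):
    A,B=onz(p,*a,60),onz(p,*b,60);print(A,B,np.degrees(np.arctan2(*(B-A)[1::-1])))
h=cv2.cvtColor(p['color'],cv2.COLOR_RGB2HSV);m=cv2.inRange(h,(3,120,120),(18,255,255));m[:225]=0
n,l,st,ce=cv2.connectedComponentsWithStats(m);i=1+st[1:,4].argmax();pts=np.argwhere(l==i)[:,::-1];tz=s['tool_pos'][2]
W=np.array([onz(p,*q,tz+13)[:2] for q in pts],np.float32);print('wing',st[i],cv2.minAreaRect(W))
print('head end', onz(p,279,222,tz-70), 'pred wing px',proj(p,s['tool_pos']+[0,0,13]))
```

```text
[ 18  16  13  41 501] [23.71257485 36.09181637]
((513.1766357421875, 186.5858917236328), (35.404685974121094, 11.029541015625), 78.44071197509766) [512.91565 186.78445]
[484.16124192 267.27208879  60.        ] [703.31588664 223.88269178  60.        ] -11.198895278616366
[452.2350715  121.60173172  60.        ] [672.32769136  75.97520799  60.        ] -11.711864776590414
wing [ 266  231   29   71 1910] ((504.8870544433594, 139.97483825683594), (30.320629119873047, 11.396864891052246), 79.49494934082031)
head end [503.06796473 133.9749786  153.43669994] pred wing px (np.float64(278.7550421072117), np.float64(302.63584422748454))
```

Run:
```python
from h import *;import pickle
s,p=pickle.load(open('w2.pkl','rb'));t=s['tool_pos'];y=np.radians(79)
d=np.array([np.cos(y),np.sin(y),0])
for nm,o,z in(('wing far',25,13),('wing near',-25,13),('head top end',16,-66),('head bot end',16,-74)):print(nm,proj(p,t+d*o+[0,0,z]),proj(p,t+d*(o-2)+[0,0,z]))
cv2.imwrite('pics/w2c.png',cv2.resize(p['color'][205:365,235:325,::-1],None,fx=3.7,fy=3.7,interpolation=cv2.INTER_CUBIC))
```

```text
wing far (np.float64(278.45244588697113), np.float64(245.74758888930788)) (np.float64(278.4778994939943), np.float64(250.53288096748665))
wing near (np.float64(279.0270658915639), np.float64(353.77646485385117)) (np.float64(279.04764528227633), np.float64(357.64540159278795))
head top end (np.float64(279.23951150372733), np.float64(214.410158255275)) (np.float64(279.25274079972786), np.float64(217.3813405499257))
head bot end (np.float64(279.27988263611394), np.float64(211.2645357252253)) (np.float64(279.2925110651893), np.float64(214.13250264017108))
```

View pics/w2c.png

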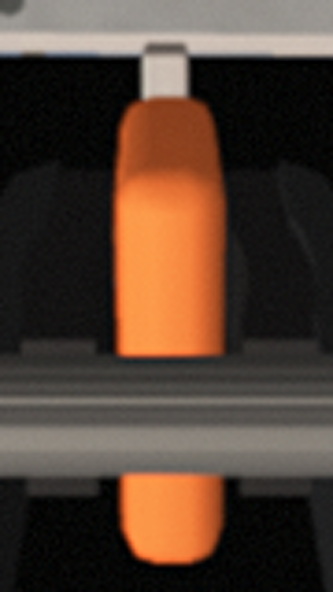

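drive_tool(commands="0.6 3.3 0 0 255;1.2 6.5 0 0 255;1.2 6.5 -3 0 255;1.2 6.5 -6 0 255;1.2 6.5 -8 0 255;1.2 6.5 -8 0 255;1.2 6.5 -8 0 255;1.2 6.5 -8 0 255")

```text
clock: 7.5
tool_pos: [514.3, 191.0, 145.0]
eef_rot: [32.6, 89.9, 21.6]
ft_force: [0.5, 0.0, -1.8]
width: 14.8
```

Run:
```python
from h import *;from station import arm;import pickle
s=arm.get_state();print(s['clock'],s['tool_pos'],yaw(s),s['ft_force'],s['moment'],s['width'])
p=arm.snapshot('wrist');pickle.dump((s,p),open('w3.pkl','wb'));cv2.imwrite('pics/w3.png',cv2.resize(p['color'][140:300,200:360,::-1],None,fx=3.7,fy=3.7,interpolation=cv2.INTER_CUBIC))
t=s['tool_pos']
for z in(-66,-74):print('head end px at offs 16,13,12',[np.round(proj(p,t+np.array([np.cos(np.radians(79))*o,np.sin(np.radians(79))*o,z])),1) for o in(16,13,12)])
d=np.array([np.cos(np.radians(78.7)),np.sin(np.radians(78.7)),0]);q=np.array([d[1],-d[0],0]);S=np.array([513.1,186.6,60])
print('slot corners px',[np.round(proj(p,S+a*d*18+b*q*5.75),1) for a in(1,-1) for b in(-1,1)])
```

```text
7.5 [514.2795158  190.98964903 144.99051141] (np.float64(-11.04477568159879), array([ 2.e-03,  8.e-04, -1.e+00])) [ 0.50502687  0.03082988 -1.83702651] [-0.02043847  0.0804027  -0.03002494] 14.814844385249133
head end px at offs 16,13,12 [array([279.1, 214.6]), array([279.1, 219. ]), array([279.1, 220.5])]
head end px at offs 16,13,12 [array([279.1, 211.4]), array([279.1, 215.7]), array([279.1, 217.2])]
slot corners px [array([270.7, 211. ]), array([286.9, 211. ]), array([270.9, 258. ]), array([286.4, 258. ])]
```

View pics/w3.png

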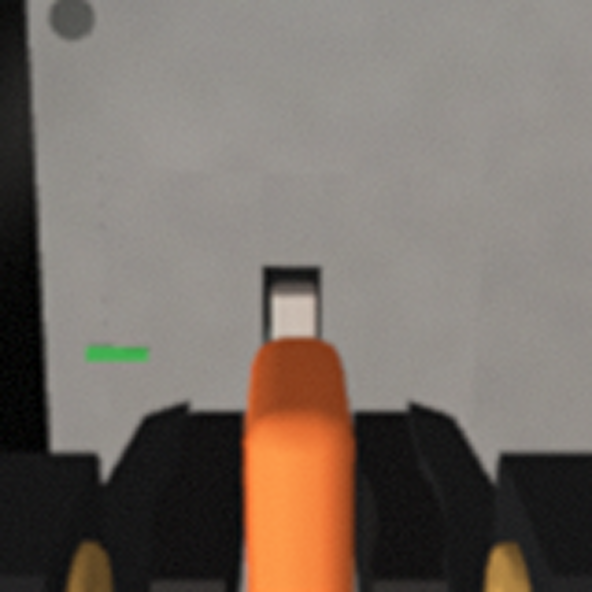

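drive_tool(commands="-0.09 -0.16 -0.3 0 255;-0.09 -0.16 -0.6 0 255;-0.09 -0.16 -0.9 0 255;-0.09 -0.16 -1.1 0 255;-0.09 -0.16 -1.2 0 255;-0.09 -0.16 -1.3 0 255;-0.09 -0.16 -1.3 0 255")

```text
clock: 8.25
tool_pos: [512.3, 189.4, 130.6]
eef_rot: [-138.5, 90.0, -149.5]
ft_force: [0.5, 0.3, -1.0]
width: 14.5
```

drive_tool(commands="0 0 -0.1 0 255;0 0 -0.2 0 255;0 0 -0.2 0 255")

```text
clock: 8.55
tool_pos: [512.3, 189.4, 128.6]
eef_rot: [-133.4, 90.0, -144.4]
ft_force: [0.2, 0.0, -1.6]
width: 14.9
```

drive_tool(commands="0 0 -0.1 0 255;0 0 -0.2 0 255;0 0 -0.2 0 255;0 0 -0.2 0 255")

```text
clock: 8.95
tool_pos: [512.4, 189.5, 126.9]
eef_rot: [46.9, 90.0, 35.9]
ft_force: [-1.0, 0.7, 0.4]
width: 15.1
```

drive_tool(commands="0 0 -0.1 0 255;0 0 -0.2 0 255;0 0 -0.3 0 255;0 0 -0.4 0 255;0 0 -0.5 0 255;0 0 -0.5 0 255;0 0 -0.5 0 255")

```text
clock: 9.65
tool_pos: [512.4, 189.4, 121.8]
eef_rot: [16.2, 90.0, 5.2]
ft_force: [-0.5, 0.5, 1.6]
width: 15.2
```

drive_tool(commands="0 0 -0.1 0 255;0 0 -0.2 0 255;0 0 -0.3 0 255;0 0 -0.4 0 255;0 0 -0.5 0 255;0 0 -0.6 0 255;0 0 -0.6 0 255;0 0 -0.6 0 255")

```text
clock: 10.45
tool_pos: [512.5, 189.4, 115.8]
eef_rot: [14.1, 90.0, 3.1]
ft_force: [-0.3, -0.7, 4.3]
width: 14.9
```

drive_tool(commands="0 0 -0.1 0 255;0 0 -0.2 0 255;0 0 -0.3 0 255;0 0 -0.4 0 255;0 0 -0.4 0 255;0 0 -0.4 0 255;0 0 -0.4 0 255")

```text
clock: 11.15
tool_pos: [512.5, 189.5, 111.8]
eef_rot: [32.1, 90.0, 21.1]
ft_force: [-0.9, -0.7, 6.2]
width: 15.0
```

Run:
```python
from h import *;from station import arm;import pickle
s=arm.get_state();print(s['clock'],s['tool_pos'],yaw(s),s['ft_force'],s['moment'],s['width'],s['joints'])
```

```text
11.15 [512.46090755 189.47475987 111.79897643] (np.float64(-10.996017745506512), array([ 2.e-04,  1.e-04, -1.e+00])) [-0.90910189 -0.73271572  6.16802079] [-0.08393903  0.13099648 -0.01375027] 15.036230077275446 [-40.30945901  34.31736429  20.08909546 110.69335469 -18.30486369
  38.06322987 -19.90171073]
```

drive_tool(commands="0.03 -0.01 0 -0.125 255;0.06 -0.02 0 -0.25 255;0.09 -0.03 0 -0.375 255;0.09 -0.03 0 -0.375 255")

```text
clock: 11.55
tool_pos: [513.4, 189.2, 111.8]
eef_rot: [2.2, 90.0, -30.5]
ft_force: [-0.3, -0.5, 6.4]
width: 15.1
```

Run:
```python
from h import *;from station import arm;import pickle
s=arm.get_state();print(s['clock'],s['tool_pos'],yaw(s),s['ft_force'],s['moment'],s['width'])
```

```text
11.55 [513.4070709  189.22217351 111.76286292] (np.float64(-32.6774378382999), array([ 4.e-04, -2.e-04, -1.e+00])) [-0.34805235 -0.54868804  6.3800762 ] [-0.06227384  0.11350225 -0.0141669 ] 15.084800087228867
```

Turning freely (no moment). Continue.

drive_tool(commands="0.03 -0.02 0 -0.125 255;0.05 -0.04 0 -0.25 255;0.07 -0.06 0 -0.375 255;0.08 -0.09 0 -0.5 255;0.1 -0.12 0 -0.625 255;0.11 -0.15 0 -0.75 255;0.11 -0.15 0 -0.75 255")

```text
clock: 12.25
tool_pos: [514.5, 187.7, 111.7]
eef_rot: [27.9, 90.0, -47.8]
ft_force: [-0.7, 0.5, 5.8]
width: 15.3
```

drive_tool(commands="0 -0.03 0 -0.125 255;0 -0.06 0 -0.25 255;0 -0.09 0 -0.375 255;0 -0.11 0 -0.446 255;0 -0.11 0 -0.446 255;0 -0.11 0 -0.446 255")

```text
clock: 12.85
tool_pos: [514.6, 186.5, 111.8]
eef_rot: [77.6, 90.0, -23.4]
ft_force: [-0.4, -0.4, 6.1]
width: 15.2
```

Run:
```python
from h import *;from station import arm;import pickle
s=arm.get_state();print(s['clock'],s['tool_pos'],yaw(s),s['ft_force'],s['moment'],s['width'])
```

```text
12.85 [514.57243395 186.54972889 111.77514418] (np.float64(-101.01482435047387), array([ 5.e-04, -2.e-04, -1.e+00])) [-0.37427973 -0.39600436  6.09507293] [ 0.06437659  0.17118379 -0.01336411] 15.162619176611397
```

drive_tool(commands="0 0 0.1 0 255;0 0 0.2 0 255;0 0 0.3 0 255;0 0 0.4 0 255;0 0 0.5 0 255;0 0 0.5 0 255")

```text
clock: 13.45
tool_pos: [514.4, 186.6, 116.8]
eef_rot: [137.6, 90.0, 36.6]
ft_force: [0.2, 0.6, 3.4]
width: 15.0
```

drive_tool(commands="0 0 0.1 0 255;0 0 0.2 0 255;0 0 0.25 0 255;0 0 0.25 0 255")

```text
clock: 13.85
tool_pos: [514.3, 186.5, 119.2]
eef_rot: [-134.6, 90.0, 124.4]
ft_force: [0.3, 1.3, 3.0]
width: 15.1
```

Run:
```python
from h import *;from station import arm;import pickle
s=arm.get_state();print(s['clock'],s['tool_pos'],yaw(s),s['ft_force'],s['moment'],s['width'])
```

```text
13.85 [514.30821168 186.54483885 119.24769887] (np.float64(-101.01233437445819), array([-0.e+00,  1.e-04, -1.e+00])) [0.31306236 1.27955168 3.02748506] [ 0.16479424  0.09953142 -0.00652834] 15.084729249707902
```

drive_tool(commands="0 0 0.05 0 255;0 0 0.1 0 255;0 0 0.1 0 255;0 0 0.1 0 255")

```text
clock: 14.25
tool_pos: [514.1, 186.5, 119.7]
eef_rot: [-23.1, 90.0, -124.1]
ft_force: [2.1, 0.0, -7.9]
width: 14.7
```

Ceiling of the pocket is felt. Ease back and release.

drive_tool(commands="0 0 -0.06 0 255;0 0 -0.06 0 255;0 0 -0.06 0 150;0 0 -0.06 0 150;0 0 -0.06 0 100;0 0 -0.06 0 100;0 0 -0.06 0 100;0 0 -0.06 0 100")

```text
clock: 15.05
tool_pos: [514.3, 186.5, 119.6]
eef_rot: [-85.0, 90.0, 174.0]
ft_force: [-0.0, 0.6, 0.1]
width: 53.5
```

drive_tool(commands="0 0 0 0 100;0 0 0 0 100;0 0 1 0 100;0 0 3 0 100;0 0 6 0 100;0 0 10 0 100;0 0 10 0 100;0 0 10 0 100")

```text
clock: 15.85
tool_pos: [514.7, 186.8, 220.6]
eef_rot: [143.5, 89.9, 42.5]
ft_force: [-0.9, -0.5, -0.3]
width: 53.6
```

Run:
```python
from h import *;from station import arm;import pickle
s=arm.get_state();print(s['clock'],s['tool_pos'],yaw(s),s['ft_force'],s['width'])
p=arm.snapshot('wrist');q=arm.snapshot('scene')
u,v=map(int,proj(q,(513,187,100)))
c=cv2.resize(q['color'][v-40:v+40,u-50:u+50],(560,420),interpolation=cv2.INTER_CUBIC)
cv2.imwrite('pics/end.png',cv2.resize(np.vstack([p['color'],c])[:,:,::-1],(450,600)[::1]))
h=cv2.cvtColor(p['color'],cv2.COLOR_RGB2HSV);m=cv2.inRange(h,(3,120,120),(18,255,255))
n,l,st,ce=cv2.connectedComponentsWithStats(m)
for i in range(1,n):
    if st[i][4]>150:
        W=np.array([onz(p,*x,132)[:2] for x in np.argwhere(l==i)[:,::-1]],np.float32);print(st[i],cv2.minAreaRect(W))
```

```text
15.85 [514.70199284 186.8161157  220.643675  ] (np.float64(-100.99607527596321), array([ 0.0015,  0.0014, -1.    ])) [-0.93458194 -0.54734185 -0.31888386] 53.5872190449446
[ 272  192   18   71 1087] ((514.9652709960938, 186.3287353515625), (12.20895004272461, 53.87092208862305), 79.83348846435547)
[131 289  28  60 612] ((460.77862548828125, 308.65576171875), (19.09397315979004, 56.77588653564453), 67.405517578125)
[416 292  14  57 241] ((416.9850158691406, 89.00371551513672), (10.276264190673828, 52.090171813964844), 83.97888946533203)
```

View pics/end.png

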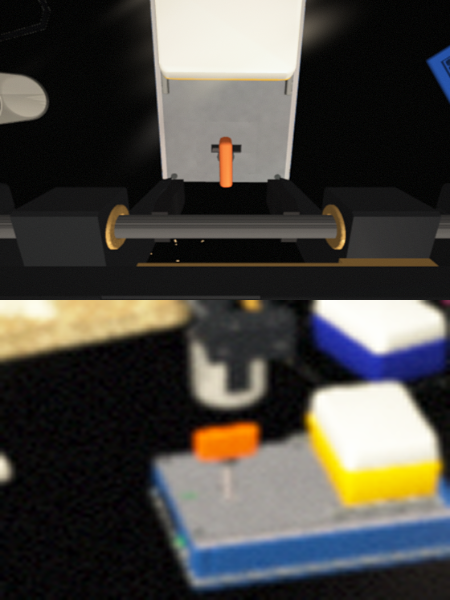

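The wing stands upright across the slot, yaw -10.2° against the dock's -11.4°. The gripper is clear and the rack is in place.

Run:
```python
from station import arm
print(arm.job_done())
```

```text
the job is handed in; nothing more can be done
None
```

I locked the carrier down with the T-key and handed the job in at about 16 s of robot time; the interface reports no verdict.

- **Insertion:** I found the slot with the wrist camera and lowered the key in steps. It dropped straight in without a sideways search. I then pressed it to the turning height against about 6 N.
- **Turn and seating:** The quarter turn clockwise met no noticeable resistance. On the way up I felt the pocket's ceiling, with an 8 N pull at about 10 mm below the plate's top. I eased back and released.
- **Last checks:** The key stands upright across the slot, with the wing within about 1–2° of the dock's x axis and centred to within about 2 mm of the slot as measured. The spring holds it and the gripper is about 100 mm clear. The rack looks undisturbed. I did not measure the beaker, timer, dish or tape roll at the end, but the arm did not go near them.
- **Disagreed:** The finger opening read about 15 mm on the 12 mm wing. The pictures showed the key held square but about 2–3 mm off centre along the wing, so I shifted the tool during the turn to allow for that.

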